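Lock the coupon frame on its twin pins

TASK

Pick up the aluminium frame by its black grip and hang it on the pin base: bring both round keyholes over both mushroom-headed pins at once, lower it until it lies flat on the base and let it settle there a moment. Then slide it along, flat, towards the stop block until you feel it meet the set screw, and press it gently against the screw for about half a second (some 5 to 15 N; nothing may be pushed with more than 30 N). Then let go, leaving it flat and locked under both pin heads, and do not disturb the things lying about.

Things in the scene. Friction and masses are not known exactly. Their poses are not given: they have to be found in the camera images.
- frame: Loose flat aluminium frame with windows, about 0.35 kg, 90 (its x) x 170 (y) x 6 mm, lying on the worktop. Origin: centre of its underside, z up. Upright black grip block at its centre: 50 mm along x, 14 mm along y (grip across these), 6 to 58 mm above the underside (22 mm wide foot up to 10 mm). Two through keyholes on its long axis. Fits one way only: frame +y towards the stop block.
- keyhole_a (a point): Centre of the round part (15.4 mm diameter) of the frame's +y keyhole, at the underside (frame x 0, y +70, z 0 mm); goes over pin_a. A slot 10 mm wide runs 38 mm from this centre in frame -y. Axes as the frame.
- keyhole_b (a point): The same for the other keyhole (frame x 0, y -40, z 0 mm), equal in size, slot also towards frame -y; goes over pin_b. Axes as the frame.
- pin_base: Grey fixed base, 100 (x) x 234 (y) x 10 mm. Origin: midway between the two pins, on the worktop (z = 0); z up, +y towards the stop block. Pins at y = +55 and -55 mm stand on steel lands whose tops are 18 mm above the origin; the frame rests on these. They give 1 mm per 10 N. The white coupon is lower. Sliding the seated frame towards base +y brings its slots under the pin heads.
- pin_a (a point): Axis of the pin nearer the stop, at land height (base 0, +55, +18 mm). Shank 7 mm diameter; domed head 13 mm diameter (1.2 mm clearance all round in the keyhole), underside 8.5 mm and top 17 mm above the land. Axes as the base.
- pin_b (a point): Axis of the other, equal pin, at land height (base 0, -55, +18 mm). Axes as the base. Friction of the frame on the lands as it slides: about 2 to 5 N, more if pressed down.
- stop: Dark steel stop block, 30 x 18 x 30 mm, at the base's +y end; origin: centre of its underside, base (0, +117, +10) mm, axes as the base. A set screw with a rubber-buffered 10 mm tip (gives 1 mm per 15 N) points from it at the pins, 22 mm above the worktop. How far it stands out differs and is not reported: the frame meets it after sliding 14 to 34 mm from where the keyholes are centred on the pins; it must be felt.
- ptfe_tape: Small loose roll of thread tape, 52 mm diameter, 14 mm high, white and blue; bystander. Origin at the centre of its underside.
- wrench: Loose grey open-ended wrench 174 mm long, lying flat, 10 mm high; bystander. Origin at the centre of its underside.
- rubber_stopper: Loose brown-red rubber stopper, 35 mm diameter, 30 mm high; bystander. Origin at the centre of its underside.

How it is judged:
By the outcome, as a careful person would: the job done as asked, in the order asked, and still so for the second after the job is handed in, with the robot touching nothing.
It also fails if it takes over 54 s, if anything falls off the work surface, if the arm or the gripper's body presses on something with over 40 N, if the wrist force passes 120 N, or if a joint passes its speed limit or range.

ROBOT

A 7-joint arm with a two-finger parallel gripper is mounted at the origin on a cart in front of the work surface, level with it; the furniture and walls round the work are solid. World frame = base frame: x ahead of the robot, y to its left, z up, the work surface at z = 0. Lengths are in m, angles in degrees, forces in N, time in s.
With the tool pointing down it reaches from about 0.425 to 0.875 m from the base axis. Payload 4.7 kg.
Tool frame: the origin (TCP) lies between the finger pads; the fingertips stand 17 mm ahead of it and the grasp point (between the pads) lies 2 mm behind it; z points along the fingers, y is the line along which they close (so a half turn about z gives the same grasp; the last joint's range is limited). The gripper opens to 87 mm and grips with 3 to 60 N. Pads are 19 mm wide; open, the fingers measure 117 mm over their backs; the gripper's body (75 mm by 190 mm) begins 51 mm behind the grasp point.
Start: joints at [-71.442, 18.392, -4.016, 83.108, 1.295, 78.541, -3.26], TCP at [0.198, 0.619, 0.24] pointing down, gripper open.
Joint ranges: [-163.93, 163.93], [-17.29, 119.83], [-79.2, 71.16], [3.27, 140.29], [-89.18, 269.18], [5.43, 117.66], [-154.24, 154.24]. Speed limits (degrees/s): [147.25, 147.25, 180, 180, 180, 180, 180].

INTERFACE

Orientations are given as [roll, pitch, yaw] about the fixed x, y, z axes, in that order (R = Rz(yaw) Ry(pitch) Rx(roll)).
In Python, from cell import env, cams gives the robot as it stands.
- The arm moves only by the shell command python3 -m pendant 'ROWS' [FORCE]. ROWS is JSON, a list of rows, each an object of numbers: "tx", "ty", "tz": the shift along the tool's x, y, z each as a share of 0.05 m, from -1 to 1; "spin": the turn about the tool's z as a share of 4 degrees, from -1 to 1; "claw": the closure, from 0 (fully open) to 1 (shut). A call has 1 to 10 rows; each row shifts and turns the commanded pose from where the row before left it, along the tool's axes as they then stand; what a row does not reach is not made up. A row lasts 1/8 s, in which the tool goes at most 62.5 mm and 10.7 degrees, less where a joint would pass 70% of its speed; a pose out of reach is approached as far as the arm can. A call with a number of a shift or a turn outside -1 to 1 is refused whole. A call with a gripper value outside its range is refused whole. The fingers move at their own pace and stop on an object; FORCE is the grip in N (left out, the last holds). Time passes only in rows, so rows that do not move let the fingers close. It gives the time, the measured TCP pose, the force, the opening and the grip force at its end, in the units of the state.
- env.get_obs(): the state, without advancing time (a new reading comes with each control period).
- cams.read_camera(name): name is "scene" or "top" or "wrist"; returns the picture (400x640x3 uint8, red, green, blue); there is no depth.
- cams.camera_info(name): a dict with "fx", "fy", "cx", "cy" (pixels), "k1" (the pictures are not rectified: a ray, as slopes to the right and down, at radius r is drawn at 1 + k1 r^2 times it, then the intrinsics apply), "rvec" (rotation vector, rad) and "tvec" (3), from world to camera coordinates, as OpenCV has them. Camera axes: x right, y down, z forward; pixel columns grow to the right and rows downward; lengths in m; the calibration is good to about 2 mm. A picture is of the moment at which its call begins: read the wrist's pose just before it. camera_info takes no time and is no camera call; for the wrist camera it gives the pose at the moment of the call.
- env.sign_off(): hands the job in; it is judged then, once.
The state is a dict: "time_s": time; "qpos": joint angles; "joint_velocities": joint speeds; "effort": joint torques, N m; "tool_pos": TCP position; "tool_rot": TCP orientation; "force": force on the tool from outside, world axes, zero at the start; "wrist_torque": the same for the moment, N m; "grip_width": finger opening in m; "grasp_force": force on a finger pad.
Only numpy, scipy, OpenCV 4.12 (cv2) and the standard library are available. Lean on these libraries where they do the work, as an engineer would, in place of code of your own. Each camera call takes 0.05 s, during which the arm holds its last target. There are 200 camera calls.

## Working session

There is one attempt and no reset: what is moved stays moved. The work goes in short steps, Python scripts to look and compute and a shell command to move; the robot and the scene stay as the last step left them, time stands still between calls to the robot, and variables do not carry over. Pictures are saved under pics/ and viewed, at most 10 in all, crops included, and the job is handed in when it is done.

```bash
mkdir -p pics; cat > h.py <<'E'
import numpy as np,cv2
from cell import env,cams
def cam(n):
    c=cams.camera_info(n);R=cv2.Rodrigues(np.array(c["rvec"],float))[0];t=np.array(c["tvec"],float).ravel()
    return c,R,t
def pix2w(C,u,v,z):
    c,R,t=C
    xd=np.array([(u-c["cx"])/c["fx"],(v-c["cy"])/c["fy"]]);x=xd.copy()
    for _ in range(20): x=xd/(1+c["k1"]*(x@x))
    d=R.T@np.array([x[0],x[1],1]);o=-R.T@t
    return o+d*(z-o[2])/d[2]
def w2pix(C,p):
    c,R,t=C;q=R@np.array(p,float)+t;x=q[:2]/q[2];x=x*(1+c["k1"]*(x@x))
    return np.array([c["fx"]*x[0]+c["cx"],c["fy"]*x[1]+c["cy"]])
def shot(n,f,box=None,s=1):
    C=cam(n);im=cams.read_camera(n)[:,:,::-1]
    cv2.imwrite(f"pics/{f}_full.png",im)
    if box: im=im[box[1]:box[3],box[0]:box[2]]
    cv2.imwrite(f"pics/{f}.png",cv2.resize(im,None,fx=s,fy=s,interpolation=cv2.INTER_CUBIC));return C
E
python3 - <<'E'
from h import *
for n in("scene","top"):
    C=shot(n,n+"1",None,1.25); print(n,-C[1].T@C[2],C[0])
o=env.get_obs();print(o)
E
```

```text
scene [-0.31594841 -0.30617843  0.8497931 ] {'fx': 406.5177350789736, 'fy': 406.5177350789736, 'cx': 308.5782860523972, 'cy': 196.9768984615985, 'k1': -0.022595841214106634, 'rvec': array([ 1.92977568, -1.38594053,  0.63397556]), 'tvec': array([-0.19312454,  0.37831818,  0.85749356])}
top [ 0.38598617 -0.00762265  1.11177543] {'fx': 393.8372217178957, 'fy': 393.8372217178957, 'cx': 317.367273577337, 'cy': 198.2845291607669, 'k1': -0.061752080153727476, 'rvec': array([ 2.1527699 , -2.14624164,  0.15438154]), 'tvec': array([-0.01173956,  0.53825707,  1.04653216])}
{'time_s': 0.1, 'qpos': array([-71.4433126 ,  18.43456287,  -4.01307551,  83.16801064,
         1.29700072,  78.5420931 ,  -3.25785444]), 'joint_velocities': array([ 0.01606387, -0.10129238, -0.01252103, -0.00746957,  0.01199151,
        0.11426426, -0.0014059 ]), 'effort': array([-4.79899563e-05, -4.92576742e+01, -4.05505160e-01, -3.13399386e+01,
       -6.41000387e-02,  3.94914486e-02,  6.53603661e-05]), 'tool_pos': array([0.19808757, 0.61858409, 0.23857252]), 'tool_rot': array([-1.79900668e+02,  8.27029787e-03,  1.62253131e+02]), 'force': array([-0.42982107, -0.06823931, -0.11287619]), 'wrist_torque': array([0.00793386, 0.00521672, 0.04345667]), 'grasp_force': 0.0, 'grip_width': 0.08704157979225707}
```

View pics/top1.png

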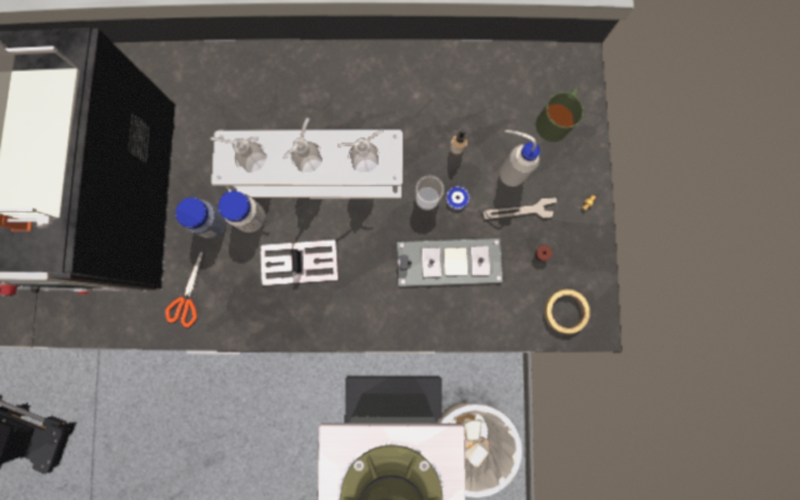

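The top view shows the frame at about (299,262) and the base at (450,263), with the stop at its left end (403,264). I'll enlarge both.

```bash
python3 - <<'E'
import cv2
im=cv2.imread("pics/top1_full.png")
cv2.imwrite("pics/c1.png",cv2.resize(im[180:240,200:410],None,fx=3.8,fy=3.8,interpolation=cv2.INTER_CUBIC))
E
```

```text
(no output)
```

View pics/c1.png

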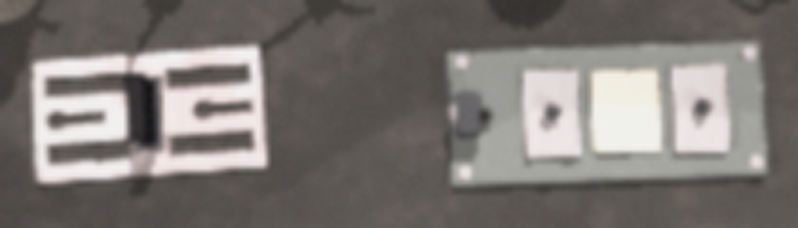

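View pics/scene1.png

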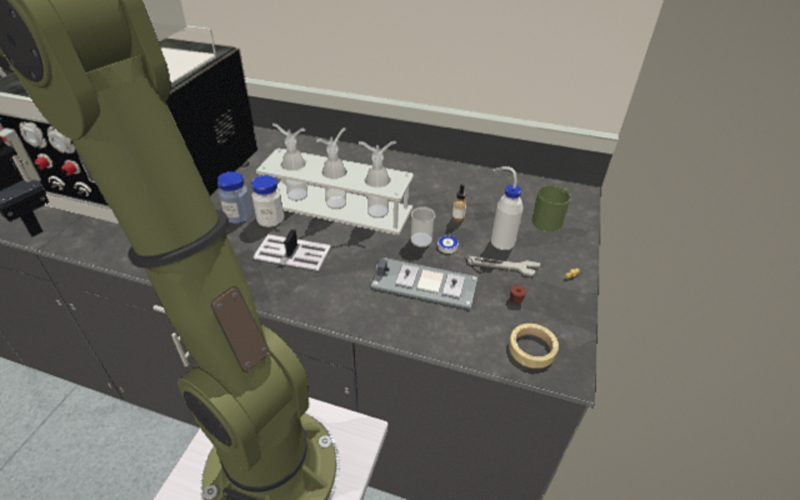

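Frame in the crop: corners (33,62), (260,45), (268,166), (38,184), with both slots running to the right, so frame +y is left, towards the stop. Base corners are about (446,52), (758,42), (768,175), (452,186).

```bash
python3 - <<'E'
from h import *
C=cam("top")
f=lambda p,z:pix2w(C,200+(p[0]+.5)/3.8-.5,180+(p[1]+.5)/3.8-.5,z)
def fit(pts,z,L,W):
    P=np.array([f(p,z)[:2] for p in pts]);
    # order: +y+x, -y+x, -y-x, +y-x
    yd=(P[0]+P[3]-P[1]-P[2])/2;print("c",P.mean(0),"len",np.linalg.norm(yd),"wid",np.linalg.norm(P[0]+P[1]-P[2]-P[3])/2,"yaw",np.degrees(np.arctan2(-yd[0],yd[1])))
fit([(33,62),(260,45),(268,166),(38,184)],.006,.17,.09)
fit([(446,52),(758,42),(768,175),(452,186)],.010,.234,.1)
print("kh",f((57,120),.003),f((203,108),.003));print("pins",f((550,113),.03),f((702,106),.03))
print("grip top?",f((143,110),.058))
E
```

```text
c [0.50972928 0.21157632] len 0.17114368090336468 wid 0.09135364513540123 yaw 4.616309437885095
c [ 0.51083109 -0.12816895] len 0.23360153606002093 wid 0.09974913302420238 yaw 2.0803509992932603
kh [0.50522813 0.28152662 0.003     ] [0.51467491 0.17219799 0.003     ]
pins [ 0.5087157  -0.08486075  0.03      ] [ 0.51415554 -0.19588308  0.03      ]
grip top? [0.50670276 0.20598113 0.058     ]
```

```bash
python3 -m pendant '[{"spin":-0.935},{"spin":-0.935},{"spin":-0.935},{"spin":-0.935},{"spin":-0.935},{"spin":-0.935}]'
python3 -m pendant '[{"tx":-0.555,"ty":-0.862},{"tx":-0.555,"ty":-0.862},{"tx":-0.555,"ty":-0.862},{"tx":-0.555,"ty":-0.862},{"tx":-0.555,"ty":-0.862},{"tx":-0.555,"ty":-0.862},{"tx":-0.555,"ty":-0.862},{"tx":-0.555,"ty":-0.862},{"tx":-0.555,"ty":-0.862},{"tx":-0.555,"ty":-0.862}]'
python3 -m pendant '[{},{}]'
python3 - <<'E'
from h import *
C=shot("wrist","w1",None,1.25);print(-C[1].T@C[2],C[0]["fx"]);np.save("w1.npy",np.r_[C[1].ravel(),C[2]])
E
```

```text
[0.12150173 0.64362788 0.38281265] 279.4821946394865invalid input at $[0]: expected keys tx, ty, tz, spin, claw
invalid input at $[0]: expected keys tx, ty, tz, spin, claw
invalid input at $[0]: expected keys tx, ty, tz, spin, claw
```

View pics/w1.png

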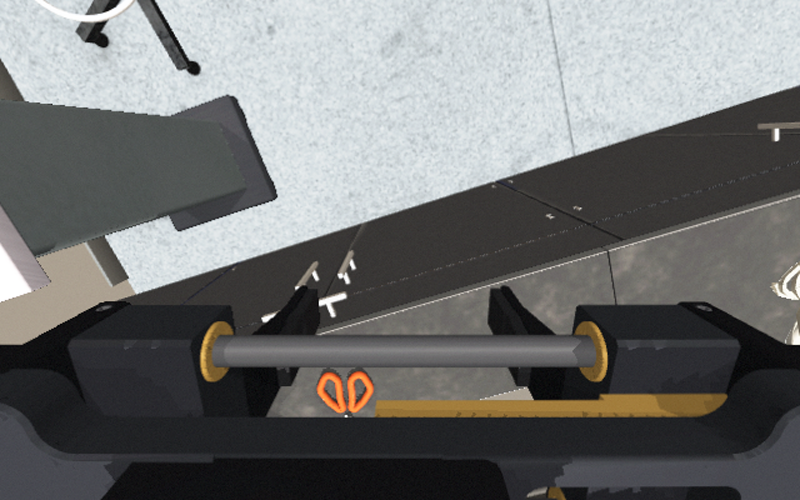

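All five keys are needed in each row. The wrist view shows the fingers closing left–right in the image, and the wide gripper body lies along that same line.

```bash
python3 -m pendant '[{"tx":0,"ty":0,"tz":0,"spin":-0.935,"claw":0},{"tx":0,"ty":0,"tz":0,"spin":-0.935,"claw":0},{"tx":0,"ty":0,"tz":0,"spin":-0.935,"claw":0},{"tx":0,"ty":0,"tz":0,"spin":-0.935,"claw":0},{"tx":0,"ty":0,"tz":0,"spin":-0.935,"claw":0},{"tx":0,"ty":0,"tz":0,"spin":-0.935,"claw":0}]'
python3 -m pendant '[{"tx":-0.555,"ty":-0.862,"tz":0,"spin":0,"claw":0},{"tx":-0.555,"ty":-0.862,"tz":0,"spin":0,"claw":0},{"tx":-0.555,"ty":-0.862,"tz":0,"spin":0,"claw":0},{"tx":-0.555,"ty":-0.862,"tz":0,"spin":0,"claw":0},{"tx":-0.555,"ty":-0.862,"tz":0,"spin":0,"claw":0},{"tx":-0.555,"ty":-0.862,"tz":0,"spin":0,"claw":0},{"tx":-0.555,"ty":-0.862,"tz":0,"spin":0,"claw":0},{"tx":-0.555,"ty":-0.862,"tz":0,"spin":0,"claw":0},{"tx":-0.555,"ty":-0.862,"tz":0,"spin":0,"claw":0},{"tx":-0.555,"ty":-0.862,"tz":0,"spin":0,"claw":0}]'
python3 -m pendant '[{"tx":0,"ty":0,"tz":0,"spin":0,"claw":0},{"tx":0,"ty":0,"tz":0,"spin":0,"claw":0}]'
python3 - <<'E'
from h import *
C=shot("wrist","w2",None,1.25);print(-C[1].T@C[2]);np.save("w2.npy",np.r_[C[1].ravel(),C[2]])
E
```

```text
time_s: 0.9
tool_pos: [0.1981, 0.6188, 0.2391]
tool_rot: [-180.0, -0.0, -175.2]
force: [-0.0, -0.6, -0.1]
grip_width: 0.0868
grasp_force: 0.0
time_s: 2.15
tool_pos: [0.5107, 0.2108, 0.2395]
tool_rot: [180.0, -0.0, -175.3]
force: [0.4, 0.3, -0.0]
grip_width: 0.0875
grasp_force: 0.0
time_s: 2.4
tool_pos: [0.5095, 0.2127, 0.2393]
tool_rot: [180.0, -0.0, -175.3]
force: [-0.4, 0.7, -0.1]
grip_width: 0.0868
grasp_force: 0.0
[0.42947261 0.206006   0.38357121]
```

View pics/w2.png

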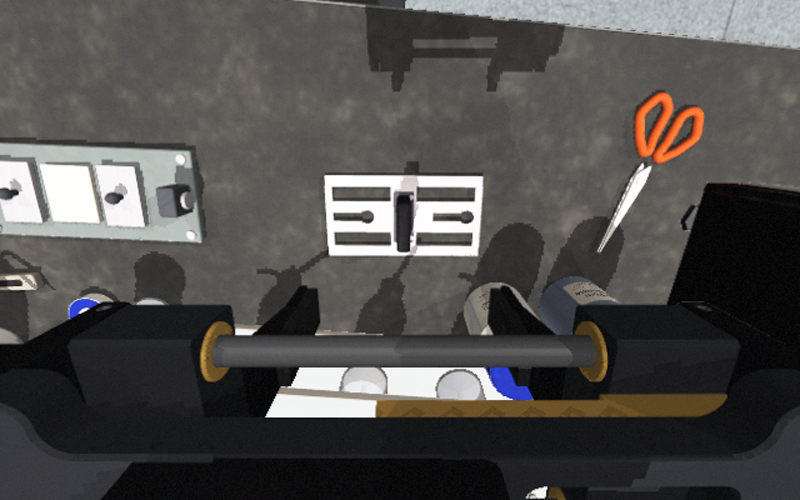

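The wrist view shows the frame with corners near (325,174), (480,174), (482,255), (328,256) and keyholes near (367,217) and (467,217).

```bash
python3 - <<'E'
from h import *
C=cam("wrist");s=1.25
f=lambda p,z:pix2w(C,(p[0]+.5)/s-.5,(p[1]+.5)/s-.5,z)
P=np.array([f(p,.006)[:2] for p in [(480,174),(325,174),(328,256),(482,255)]])
print(P,P.mean(0),np.linalg.norm(P[0]-P[1]),np.linalg.norm(P[1]-P[2]))
yd=P[0]+P[3]-P[1]-P[2];print(np.degrees(np.arctan2(-yd[0],yd[1])))
a,b=f((467,217),.004),f((367,217),.004);print(a,b,np.linalg.norm(a-b),(a*4+b*7)/11)
print("bottle",f((478,300),0),f((495,330),.05))
im=cv2.imread("pics/w2_full.png");cv2.imwrite("pics/c2.png",cv2.resize(im[130:215,250:400],None,fx=5,fy=5,interpolation=cv2.INTER_CUBIC))
E
```

```text
[[0.45688442 0.29057536]
 [0.47065192 0.12641159]
 [0.56243519 0.13146861]
 [0.54657955 0.3062254 ]] [0.50913777 0.21367024] 0.1647400672858363 0.09192247288861531
4.995208764955094
[0.50465195 0.28356665 0.004     ] [0.51391064 0.17319961 0.004     ] 0.11075470629589158 [0.51054385 0.21333308 0.004     ]
bottle [0.60546832 0.31154914 0.        ] [0.61615562 0.32135588 0.05      ]
```

View pics/c2.png

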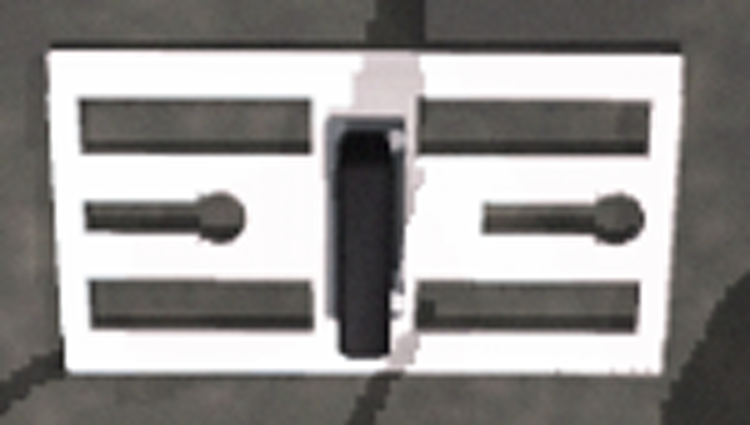

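In the crop the frame corners are (49,51), (682,56), (665,373), (67,372) and the keyholes are (221,218) and (618,219).

```bash
python3 - <<'E'
from h import *
C=cam("wrist");s=5
f=lambda p,z:pix2w(C,250+(p[0]+.5)/s-.5,130+(p[1]+.5)/s-.5,z)
P=np.array([f(p,.006)[:2] for p in [(682,56),(49,51),(67,372),(665,373)]])
print(P.mean(0),np.linalg.norm(P[0]-P[1]),np.linalg.norm(P[1]-P[2]))
yd=P[0]+P[3]-P[1]-P[2];print(np.degrees(np.arctan2(-yd[0],yd[1])))
a,b=f((618,219),.004),f((221,218),.004);yd=a-b
print(a,b,np.linalg.norm(a-b),(a*4+b*7)/11,np.degrees(np.arctan2(-yd[0],yd[1])))
print(env.get_obs()["tool_pos"])
E
```

```text
[0.50978703 0.21351767] 0.16840882628253645 0.08992319038123456
4.52091239029024
[0.50454677 0.28313336 0.004     ] [0.51345328 0.17359092 0.004     ] 0.10990392436210886 [0.51021455 0.21342453 0.004     ] 4.6482916699598675
[0.50920514 0.21339584 0.23928894]
```

```bash
python3 -m pendant '[{"tx":0,"ty":0,"tz":0.8,"spin":0,"claw":0},{"tx":0,"ty":0,"tz":0.8,"spin":0,"claw":0},{"tx":0,"ty":0,"tz":0.8,"spin":0,"claw":0},{"tx":0,"ty":0,"tz":0.8,"spin":0,"claw":0},{"tx":0,"ty":0,"tz":0.6,"spin":0,"claw":0},{"tx":0,"ty":0,"tz":0.22,"spin":0,"claw":0},{"tx":0,"ty":0,"tz":0,"spin":0,"claw":0}]' 40
python3 -m pendant '[{"tx":0,"ty":0,"tz":0,"spin":0,"claw":0.7},{"tx":0,"ty":0,"tz":0,"spin":0,"claw":0.8},{"tx":0,"ty":0,"tz":0,"spin":0,"claw":1},{"tx":0,"ty":0,"tz":0,"spin":0,"claw":1},{"tx":0,"ty":0,"tz":0,"spin":0,"claw":1},{"tx":0,"ty":0,"tz":0,"spin":0,"claw":1},{"tx":0,"ty":0,"tz":0,"spin":0,"claw":1},{"tx":0,"ty":0,"tz":0,"spin":0,"claw":1}]' 40
```

```text
time_s: 3.32
tool_pos: [0.5094, 0.2131, 0.0384]
tool_rot: [-180.0, -0.0, -175.2]
force: [-0.5, 0.6, -0.1]
grip_width: 0.0872
grasp_force: 0.0
time_s: 4.32
tool_pos: [0.51, 0.2122, 0.0386]
tool_rot: [180.0, -0.0, -175.3]
force: [-0.9, 1.2, 0.9]
grip_width: 0.0152
grasp_force: 0.0
```

```bash
python3 -m pendant '[{"tx":0,"ty":0,"tz":0,"spin":0,"claw":1},{"tx":0,"ty":0,"tz":0,"spin":0,"claw":1},{"tx":0,"ty":0,"tz":-0.1,"spin":0,"claw":1},{"tx":0,"ty":0,"tz":-0.4,"spin":0,"claw":1},{"tx":0,"ty":0,"tz":-0.7,"spin":0,"claw":1},{"tx":0,"ty":0,"tz":-0.8,"spin":0,"claw":1},{"tx":0,"ty":0,"tz":-0.8,"spin":0,"claw":1},{"tx":0,"ty":0,"tz":-0.8,"spin":0,"claw":1},{"tx":0,"ty":0,"tz":-0.4,"spin":0,"claw":1},{"tx":0,"ty":0,"tz":0,"spin":0,"claw":1}]' 40
python3 -m pendant '[{"tx":0.03,"ty":-0.4,"tz":0,"spin":0,"claw":1},{"tx":0.05,"ty":-0.7,"tz":0,"spin":0,"claw":1},{"tx":0.05,"ty":-0.7,"tz":0,"spin":0,"claw":1},{"tx":0.03,"ty":-0.4,"tz":0,"spin":0,"claw":1},{"tx":0,"ty":0,"tz":0,"spin":0,"claw":1},{"tx":0,"ty":0,"tz":0,"spin":0,"claw":1},{"tx":0,"ty":0,"tz":0,"spin":0,"claw":1}]' 40
python3 - <<'E'
from h import *
C=shot("wrist","w3",None,1.25);np.savez("w3.npz",R=C[1],t=C[2]);print(env.get_obs()["tool_pos"])
E
```

```text
time_s: 5.58
tool_pos: [0.5105, 0.2123, 0.2398]
tool_rot: [179.9, 0.1, -175.3]
force: [0.0, 1.4, -5.7]
grip_width: 0.0133
grasp_force: 40.0
time_s: 6.45
tool_pos: [0.5108, 0.1035, 0.2383]
tool_rot: [180.0, -0.0, -175.2]
force: [0.6, -0.4, -4.8]
grip_width: 0.0135
grasp_force: 40.0
[0.51086366 0.10326328 0.23837938]
```

View pics/w3.png

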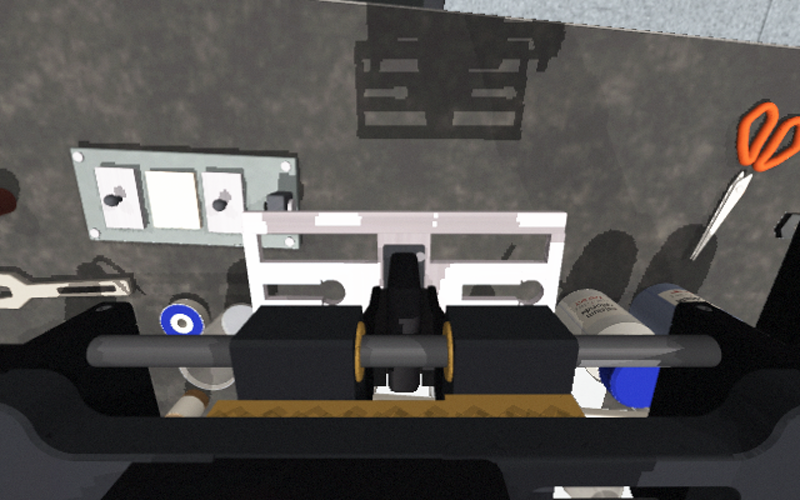

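The wrist view shows the base with pin heads near (113,200) and (219,206), and the held frame level with its keyholes near (332,291) and (530,291). I'll enlarge the base.

```bash
python3 - <<'E'
import cv2
im=cv2.imread("pics/w3_full.png");cv2.imwrite("pics/c3.png",cv2.resize(im[112:204,50:210],None,fx=5,fy=5,interpolation=cv2.INTER_CUBIC))
E
```

```text
(no output)
```

View pics/c3.png

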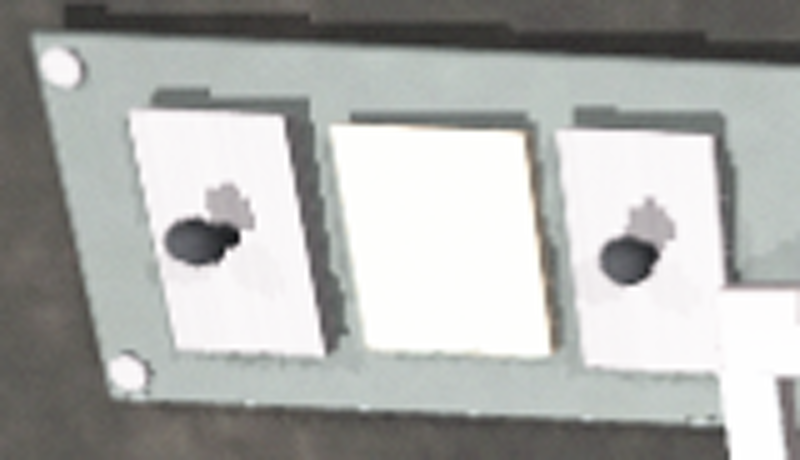

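Head centres in the crop are b (196,242) and a (628,260). The corners of land b are (129,109), (285,116), (326,356), (175,349).

```bash
python3 - <<'E'
from h import *
d=np.load("w3.npz");C=(cam("wrist")[0],d["R"],d["t"]);s=5
f=lambda p,z:pix2w(C,50+(p[0]+.5)/s-.5,112+(p[1]+.5)/s-.5,z)
for z in(.029,.0315):
  a,b=f((628,260),z),f((196,242),z);yd=a-b
  print(a,b,np.linalg.norm(yd),(a+b)/2,np.degrees(np.arctan2(-yd[0],yd[1])))
L=np.array([f(p,.018)[:2] for p in[(129,109),(285,116),(326,356),(175,349)]]);print("land b",L.mean(0),np.linalg.norm(L[0]-L[1]),np.linalg.norm(L[1]-L[2]))
L=np.array([f(p,.018)[:2] for p in[(557,128),(716,134),(583,367)]]);print("land a",(L[1]+L[2])/2)
g=lambda p,z:pix2w(C,(p[0]+.5)/1.25-.5,(p[1]+.5)/1.25-.5,z)
z=.238-.0385+.004;a,b=g((531,291),z),g((333,291),z);yd=a-b
print("frame",a,b,np.linalg.norm(yd),(4*a+7*b)/11,np.degrees(np.arctan2(-yd[0],yd[1])))
E
```

```text
[ 0.50968084 -0.08589029  0.029     ] [ 0.51424052 -0.19584818  0.029     ] 0.11005239262638533 [ 0.51196068 -0.14086924  0.029     ] 2.3745538726280886
[ 0.50912217 -0.08459968  0.0315    ] [ 0.51364961 -0.19378017  0.0315    ] 0.10927431594934223 [ 0.51138589 -0.13918992  0.0315    ] 2.3745538726280673
land b [ 0.51436655 -0.19590219] 0.03985681917713053 0.06338524992830173
land a [ 0.5099307  -0.08623641]
frame [0.50510725 0.17437871 0.2035    ] [0.51442443 0.06422186 0.2035    ] 0.11055016850435652 [0.51103636 0.1042789  0.2035    ] 4.834629204002097
```

```bash
python3 -m pendant '[{"tx":0,"ty":0,"tz":0,"spin":0.59,"claw":1},{"tx":0,"ty":-0.4,"tz":0,"spin":0,"claw":1},{"tx":0.03,"ty":-0.8,"tz":0,"spin":0,"claw":1},{"tx":0.03,"ty":-0.8,"tz":0,"spin":0,"claw":1},{"tx":0.03,"ty":-0.8,"tz":0,"spin":0,"claw":1},{"tx":0.03,"ty":-0.8,"tz":0,"spin":0,"claw":1},{"tx":0.03,"ty":-0.8,"tz":0,"spin":0,"claw":1},{"tx":0.03,"ty":-0.5,"tz":0,"spin":0,"claw":1},{"tx":0,"ty":-0.3,"tz":0,"spin":0,"claw":1}]' 40
python3 -m pendant '[{"tx":0,"ty":0,"tz":0.4,"spin":0,"claw":1},{"tx":0,"ty":0,"tz":0.7,"spin":0,"claw":1},{"tx":0,"ty":0,"tz":0.7,"spin":0,"claw":1},{"tx":0,"ty":0,"tz":0.6,"spin":0,"claw":1},{"tx":0,"ty":0,"tz":0.4,"spin":0,"claw":1},{"tx":0,"ty":0,"tz":0,"spin":0,"claw":1},{"tx":0,"ty":0,"tz":0,"spin":0,"claw":1},{"tx":0,"ty":0,"tz":0,"spin":0,"claw":1}]' 40
python3 - <<'E'
from h import *
C=shot("wrist","w4",(170,150,510,340),2.35);np.savez("w4.npz",R=C[1],t=C[2]);o=env.get_obs();print(o["tool_pos"],o["tool_rot"],o["grip_width"])
E
```

```text
time_s: 7.62
tool_pos: [0.5119, -0.1609, 0.2387]
tool_rot: [-180.0, 0.0, -177.8]
force: [-0.7, 0.6, -5.1]
grip_width: 0.0137
grasp_force: 40.0
time_s: 8.62
tool_pos: [0.5136, -0.1584, 0.0998]
tool_rot: [-180.0, 0.1, -177.6]
force: [1.2, -0.0, -4.6]
grip_width: 0.0135
grasp_force: 40.0
[ 0.51346437 -0.15837494  0.09970359] [-1.79992267e+02  1.23198146e-01 -1.77655107e+02] 0.013987726939070856
```

View pics/w4.png

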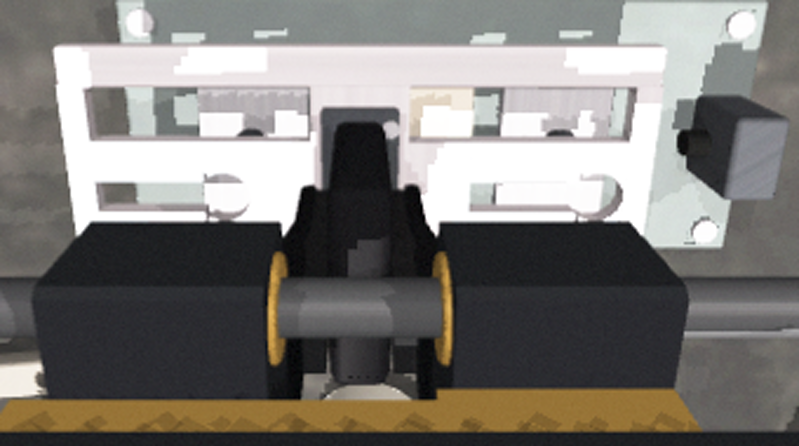

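The keyholes are near (226,196) and (595,197) in the crop. The tops of the pin heads show through the windows near (250,133) and (560,133). I'll take these numerically.

```bash
python3 - <<'E'
from h import *
d=np.load("w4.npz");C=(cam("wrist")[0],d["R"],d["t"])
im=cv2.imread("pics/w4_full.png",0)
for u,v in((276,207),(408,207)):
    print(im[v-5:v+4,u-9:u+10])
s=2.35
g=lambda p,z:pix2w(C,170+(p[0]+.5)/s-.5,150+(p[1]+.5)/s-.5,z)
z=.0997-.0385+.003
a,b=g((596,197),z),g((226,196),z);yd=a-b
print("frame",a,b,np.linalg.norm(yd),(4*a+7*b)/11,np.degrees(np.arctan2(-yd[0],yd[1])))
print(im[228:244,248:276]);print(im[226:244,406:440])
# predicted pin head silhouettes
for p in((.5097,-.0860),(.5142,-.1959)):
  for z in(.0265,.030):
    print(p,z,[w2pix(C,(p[0]-6.5e-3*np.cos(t),p[1]+6.5e-3*np.sin(t),z)).round(1) for t in(-.8,0,.8)])
E
```

```text
[[251 251 251 251 252 251 203 157 159 159 161 157 157 155 154 158 160 158
  155]
 [251 251 251 251 251 251 204 159 163 158 157 159 159 156 155 156 158 158
  156]
 [251 251 251 251 252 251 205 160 128 127 135 132 152 156 157 158 161 160
  156]
 [251 251 251 251 252 230 134  82  65  66  67  65  75 102 145 157 160 160
  158]
 [251 251 251 251 213 119  64  50  50  51  48  45  45  52 100 146 178 188
  180]
 [246 246 246 211 119  73  70  71  72  73  74  74  70  70  73 160 183 241
  246]
 [195 194 192 170 154 152 151 150 152 152 150 157 155 157 157 166 168 194
  200]
 [167 168 167 166 166 165 164 164 165 164 166 168 167 170 168 165 165 164
  164]
 [239 239 239 239 239 239 239 238 240 239 239 239 240 240 240 239 237 239
  238]]
[[252 216 187 184 188 190 189 190 187 186 184 185 187 188 188 186 187 250
  252]
 [252 217 185 188 189 190 188 189 187 188 186 182 186 190 187 183 187 250
  252]
 [252 217 188 186 191 189 189 193 189 183 184 184 188 186 186 185 186 250
  252]
 [252 215 188 187 188 146 117  98 107 109  98 110 132 157 245 249 249 252
  252]
 [252 250 250 194 109  66  54  47  54  59  55 
[... 4603 characters left out ...]
40 229 254 255 255 255 255 255 255 255 255]
 [255 255 255 255 255 255 255 255 246 157 229 219 178 171 166 168 164 163
  151 149 148 148 231 235 255 255 255 255 255 255 255 255 255 255]
 [252 252 252 252 251 252 251 251 216 132 243 246 229 224 156 139 136 138
  124 126 167 241 248 248 252 252 252 243 250 251 250 251 255 255]]
(0.5097, -0.086) 0.0265 [array([405.4, 206.5]), array([411.4, 204.4]), array([416.7, 206.9])]
(0.5097, -0.086) 0.03 [array([406.6, 207.9]), array([412.7, 205.8]), array([418.1, 208.4])]
(0.5142, -0.1959) 0.0265 [array([271.7, 206.4]), array([277.4, 204.4]), array([283.1, 206.9])]
(0.5142, -0.1959) 0.03 [array([271. , 207.8]), array([276.7, 205.8]), array([282.5, 208.3])]
```

```bash
python3 - <<'E'
from h import *
c=cam("wrist")[0]
d=np.load("w3.npz");A=(c,d["R"],d["t"]);d=np.load("w4.npz");B=(c,d["R"],d["t"])
f=lambda p,z:pix2w(A,50+(p[0]+.5)/5-.5,112+(p[1]+.5)/5-.5,z)
g=lambda p,z:pix2w(A,(p[0]+.5)/1.25-.5,(p[1]+.5)/1.25-.5,z)
h=lambda p,z:pix2w(B,170+(p[0]+.5)/2.35-.5,150+(p[1]+.5)/2.35-.5,z)
for P,q in((f((62,68),.012),(140,22)),(g((286,166),.012),(742,24)),(g((290,242),.012),(705,231))):print(P.round(4),h(q,.012).round(4))
# precise blob centres of bright screws in both images
for n,pts in(("w3",[(62.4,125.6),(75.6,186.8),(228.8,132.8),(231.5,193)]),("w4",[(229.6,159.4),(485.7,160.2),(470,248.3)])):
    im=cv2.imread(f"pics/{n}_full.png",0)
    for u,v in pts:
        u0,v0=int(u)-6,int(v)-6;w=im[v0:v0+13,u0:u0+13].astype(float);m=(w>225);ys,xs=np.nonzero(m)
        p=(u0+xs.mean(),v0+ys.mean());print(n,m.sum(),np.round(p,2),pix2w(A if n=="w3" else B,*p,.012).round(4))
for q,z in(((686,142),.022),):print("screw tip",h(q,z))
E
```

```text
[ 0.4752 -0.2374  0.012 ] [ 0.4744 -0.238   0.012 ]
[ 0.4669 -0.0226  0.012 ] [ 0.4663 -0.0244  0.012 ]
[ 0.549  -0.0193  0.012 ] [ 0.5478 -0.0214  0.012 ]
w3 39 [ 61.44 125.05] [ 0.4751 -0.2381  0.012 ]
w3 34 [ 75.   186.24] [ 0.5567 -0.2348  0.012 ]
w3 40 [227.88 132.78] [ 0.4671 -0.0237  0.012 ]
w3 34 [231.   193.35] [ 0.5489 -0.0206  0.012 ]
w4 79 [227.27 159.59] [ 0.4749 -0.2397  0.012 ]
w4 113 [485.61 160.6 ] [ 0.4668 -0.0241  0.012 ]
w4 81 [469.79 248.68] [ 0.5485 -0.0212  0.012 ]
screw tip [ 0.50794691 -0.04131201  0.022     ]
```

```bash
python3 - <<'E'
from h import *
c=cam("wrist")[0]
d=np.load("w4.npz");B=(c,d["R"],d["t"])
im=cv2.imread("pics/w4_full.png",0)
for r in(192,198,203): print(r,"L",im[r,250:305].tolist(),"\n   R",im[r,340:442].tolist())
y=np.array([-.0414,.9991]);x=np.array([.9991,.0414])
for n,p in(("a",np.array([.5097,-.0864])),("b",np.array([.5142,-.1963]))):
  for dy in(-.02,.02):
    print(n,dy,[w2pix(B,[*(p+y*dy+x*dx),.018]).round(1) for dx in(-.030,-.02,-.01)])
E
python3 - <<'E'
import cv2
im=cv2.imread("pics/w4_full.png")
cv2.imwrite("pics/c4.png",cv2.resize(im[180:250,240:450],None,fx=3.8,fy=3.8,interpolation=cv2.INTER_CUBIC))
E
```

```text
192 L [204, 205, 205, 198, 182, 178, 175, 170, 171, 174, 179, 181, 175, 178, 180, 176, 175, 176, 176, 175, 176, 181, 177, 177, 183, 181, 183, 183, 177, 178, 175, 176, 180, 185, 180, 178, 176, 178, 179, 183, 184, 179, 179, 180, 178, 181, 182, 177, 179, 181, 163, 116, 213, 231, 232] 
   R [232, 233, 234, 235, 227, 220, 220, 214, 214, 214, 215, 215, 215, 215, 215, 220, 214, 214, 215, 215, 215, 214, 233, 237, 236, 237, 237, 237, 237, 237, 236, 221, 221, 212, 209, 209, 208, 207, 209, 206, 208, 207, 143, 102, 164, 207, 204, 198, 200, 203, 205, 207, 207, 203, 207, 205, 207, 205, 203, 206, 203, 208, 208, 205, 207, 211, 209, 213, 208, 205, 204, 200, 207, 209, 208, 205, 205, 205, 208, 207, 211, 208, 205, 205, 207, 210, 208, 206, 204, 205, 183, 215, 222, 223, 222, 221, 203, 143, 131, 132, 138, 224]
198 L [206, 207, 205, 207, 199, 248, 251, 249, 248, 247, 246, 250, 251, 250, 251, 251, 250, 248, 250, 250, 251, 251, 251, 213, 182, 170, 178, 182, 183, 178, 176, 175, 177, 182, 181, 177, 178, 250, 253, 254, 254, 254, 253, 254, 253, 254, 223, 177, 177, 179, 160, 104, 212, 230, 232] 
   R [201, 224, 22
[... 906 characters left out ...]
 254, 254, 254, 254, 254, 254, 250, 187, 137, 132, 144, 144, 134, 133, 139, 141, 141, 134, 105, 219, 252, 252, 251, 251, 252, 252, 252, 253, 252, 252, 252, 252, 252, 252, 252, 252, 217, 185, 188, 189, 190, 188, 189, 187, 188, 186, 182, 186, 190, 187, 183, 187, 250, 252, 252, 253, 252, 252, 252, 212, 190, 189, 184, 187, 188, 149, 202, 219, 221, 221, 221, 159, 131, 132, 132, 250, 255, 255]
a -0.02 [array([385.9, 174.1]), array([385.1, 185.9]), array([384.3, 197.3])]
a 0.02 [array([434.3, 174.1]), array([432.9, 185.9]), array([431.5, 197.3])]
b -0.02 [array([252.6, 174.1]), array([253.5, 185.8]), array([254.4, 197.2])]
b 0.02 [array([301.1, 174.1]), array([301.3, 185.8]), array([301.6, 197.2])]
```

View pics/c4.png

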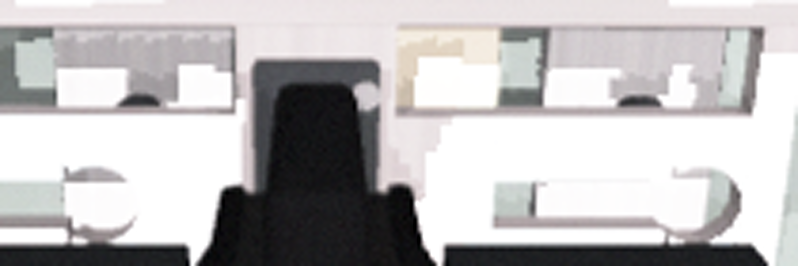

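c4 shows both heads just below the window edge and the keyholes clear of the gripper. The frame needs a shift of about -1.5 mm in x and +1 mm in y. I'll go to just above the heads and measure them through the holes with image code.

```bash
python3 -m pendant '[{"tx":0.03,"ty":0.02,"tz":0,"spin":0,"claw":1},{"tx":0,"ty":0,"tz":0.15,"spin":0,"claw":1},{"tx":0,"ty":0,"tz":0.15,"spin":0,"claw":1},{"tx":0,"ty":0,"tz":0.15,"spin":0,"claw":1},{"tx":0,"ty":0,"tz":0,"spin":0,"claw":1},{"tx":0,"ty":0,"tz":0,"spin":0,"claw":1},{"tx":0,"ty":0,"tz":0,"spin":0,"claw":1}]' 40
python3 - <<'E'
from h import *
C=shot("wrist","w5");np.savez("w5.npz",R=C[1],t=C[2]);o=env.get_obs();print(o["tool_pos"],o["tool_rot"])
T=o["tool_pos"];u=T[2]-.0385
im=cv2.imread("pics/w5_full.png",0);y=np.array([-.041,.9992])
for k in(.07,-.04):
    p=w2pix(C,[*(T[:2]+y*k),u+.006]);print("pred hole top",p.round(1))
    c,r=int(p[0]),int(p[1]);
    print("cols",c-16,"rows",r-11);print("\n".join(" ".join(f"{v:3d}" for v in row) for row in im[r-11:r+12,c-16:c+17]))
E
```

```text
time_s: 9.55
tool_pos: [0.5114, -0.1574, 0.0764]
tool_rot: [-180.0, 0.0, -177.7]
force: [-0.5, -1.1, -4.4]
grip_width: 0.0135
grasp_force: 40.0
[ 0.51134252 -0.15733775  0.07635273] [ 1.79999858e+02  3.78064542e-02 -1.77669046e+02]
pred hole top [424.3 233.6]
cols 408 rows 222
255 255 255 255 255 255 255 255 255 255 255 255 255 255 255 255 255 255 255 255 255 255 255 255 255 255 255 255 255 255 255 255 255
255 255 255 255 255 255 255 255 254 248 255 255 255 255 247 240 239 246 251 254 255 255 255 255 255 255 255 255 255 255 255 255 255
255 255 255 255 255 255 255 255 244 167 245 253 245 202 132 113 104 132 206 223 230 243 254 255 255 255 255 255 254 255 255 255 255
255 255 255 255 255 255 255 255 222 107 175 161 131  88  79  71  64  54 180 189 189 199 220 237 255 255 255 255 255 255 255 255 255
255 255 255 255 255 255 255 255 219 106 104  94  87  88  86  80  76  52 181 190 189 187 190 181 248 255 255 255 254 255 255 255 255
232 208 211 212 211 214 224 226 137  96 104  99  96  93  90  88  83  54 153 188 192 189 188 188 182 248 255 255 255 255 255 255 255
156  66  70  72  73  76 105 11
[... 4595 characters left out ...]
 207 202 176 187 254 255 255 255 255 255
250 250 251 250 250 250 250 250 250 181  97 155 175 146 138 145 166 188 205 207 170 155 149 150 146 182 254 255 255 255 255 255 255
255 255 255 255 255 255 255 255 255 230 128 134 137 138 136 136 137 146 150 148 149 146 150 146 186 254 255 255 255 255 255 255 255
255 255 255 255 255 255 255 255 255 233 136 213 203 189 156 139 142 147 145 147 148 144 187 231 254 255 255 255 255 255 255 255 255
251 252 252 252 252 252 252 252 252 214 171 240 246 245 226 148 122 122 121 123 163 212 242 249 252 253 253 253 253 252 252 252 253
129 134 135 135 136 137 133 134 134  94  79 124 133 136 114  71  55  55  55  55  75 104 134 139 139 138 140 140 141 138 139 140 142
```

```bash
python3 - <<'E'
from h import *
from scipy.optimize import least_squares
d=np.load("w5.npz");C=(cam("wrist")[0],d["R"],d["t"])
th=np.linspace(0,2*np.pi,72)
def sil(p,zs=((.0265,6.5e-3),(.029,6.5e-3),(.032,5e-3),(.035,1.5e-3))):
    Q=np.array([w2pix(C,(p[0]+r*np.cos(t),p[1]+r*np.sin(t),z)) for z,r in zs for t in th]);return Q[:,0].min(),Q[:,0].max(),Q[:,1].max()
def hole(p,z=.0442):
    Q=np.array([w2pix(C,(p[0]+7.7e-3*np.cos(t),p[1]+7.7e-3*np.sin(t),z)) for t in th]);return Q[:,0].max(),Q[:,1].min()
y=lambda a:np.array([-np.sin(a),np.cos(a)])
# hole: right edges, tops (top surface); heads: a left 408.9,right 425.6,bottom; b left 261.3,bottom
def rh(v):
    m,a=v[:2],v[2];A=hole(m+.07*y(a));B=hole(m-.04*y(a));return[A[0]-434.6,B[0]-275.4,A[1]-223.6,B[1]-223.5]
H=least_squares(rh,[.5113,-.1573,.04],x_scale=[.01,.01,.1]);print("frame",H.x[:2],np.degrees(H.x[2]),H.fun.round(2))
def rp(v):
    m,a=v[:2],v[2];A=sil(m+.055*y(a));B=sil(m-.055*y(a));return[A[0]-408.9,A[1]-425.6,A[2]-234.4,B[0]-261.3,B[2]-234.5]
P=least_squares(rp,[.512,-.141,.04],x_scale=[.01,.01,.1]);print("base",P.x[:2],np.degrees(P.x[2]),P.fun.round(2))
t=P.x[:2]-.015*y(P.x[2]);e=t-H.x[:2];print("world move",e)
print("TCP",env.get_obs()["tool_pos"])
E
```

```text
frame [ 0.51143005 -0.15789219] 2.2972863819809968 [ 0.32 -0.32  0.04  0.02]
base [ 0.51168393 -0.14176979] 2.369897111443758 [-0.7   1.18  0.08 -0.5   0.04]
world move [0.00087414 0.00113523]
TCP [ 0.51134252 -0.15733775  0.07635273]
```

```bash
python3 -m pendant '[{"tx":-0.018,"ty":0.019,"tz":0,"spin":0,"claw":1},{"tx":0,"ty":0,"tz":0,"spin":0,"claw":1},{"tx":0,"ty":0,"tz":0.05,"spin":0,"claw":1},{"tx":0,"ty":0,"tz":0.05,"spin":0,"claw":1},{"tx":0,"ty":0,"tz":0,"spin":0,"claw":1}]' 40
python3 -m pendant '[{"tx":0,"ty":0,"tz":0.03,"spin":0,"claw":1},{"tx":0,"ty":0,"tz":0.03,"spin":0,"claw":1},{"tx":0,"ty":0,"tz":0,"spin":0,"claw":1}]' 40
```

```text
time_s: 10.22
tool_pos: [0.5116, -0.1563, 0.0707]
tool_rot: [180.0, -0.0, -177.7]
force: [0.2, -0.2, -5.3]
grip_width: 0.0133
grasp_force: 40.0
time_s: 10.6
tool_pos: [0.5118, -0.1562, 0.0679]
tool_rot: [180.0, -0.0, -177.7]
force: [-0.7, -0.2, -4.9]
grip_width: 0.0138
grasp_force: 40.0
```

```bash
python3 -m pendant '[{"tx":0,"ty":0,"tz":0.03,"spin":0,"claw":1},{"tx":0,"ty":0,"tz":0.03,"spin":0,"claw":1},{"tx":0,"ty":0,"tz":0,"spin":0,"claw":1}]' 40
python3 - <<'E'
from h import *
C=shot("wrist","w6");o=env.get_obs();print(o["tool_pos"],o["force"],o["wrist_torque"])
im=cv2.imread("pics/w6_full.png",0);T=o["tool_pos"];y=np.array([-.041,.9992])
for k in(.07,-.04):
    p=w2pix(C,[*(T[:2]+y*k),T[2]-.0325]);c,r=int(p[0]),int(p[1]);print(p.round(1),"cols",c-16,"rows",r-13)
    print("\n".join(" ".join(f"{v:3d}" for v in row) for row in im[r-13:r+12:2,c-16:c+17]))
E
```

```text
time_s: 10.98
tool_pos: [0.5118, -0.1563, 0.0649]
tool_rot: [180.0, -0.0, -177.7]
force: [0.0, 0.0, -5.0]
grip_width: 0.0134
grasp_force: 40.0
[ 0.51186872 -0.15624687  0.06495571] [ 0.17127522  0.8306436  -3.68454704] [ 0.02733945  0.02671139 -0.00245448]
[424.3 233.8] cols 408 rows 220
255 255 255 255 255 255 255 255 255 255 255 255 255 255 255 255 255 255 255 255 255 255 255 255 255 255 255 255 255 255 255 255 255
255 255 255 255 255 255 255 255 255 255 255 255 255 255 255 255 255 255 255 255 255 255 255 255 255 255 255 255 255 255 255 255 255
255 255 255 255 255 255 255 255 241 152 246 252 243 199 131 114 137 149 202 222 231 243 254 255 255 255 255 255 254 255 255 255 255
255 255 255 255 255 255 255 255 204  71  79  62  74  80  80  79  79  72  84 129 187 195 196 187 248 255 255 255 254 255 255 255 255
172 174 173 121  74  70  71  77  64  74  81  89  92  93  92  95  91  92  89  78  79 156 193 194 169 183 248 254 255 255 255 255 255
162 162 158 105  63  66  73  78  85  89  94  99 100 100 104 104 105 103 104  99  91  85 202 195 147 135 180 255 255 255 255 255 255
160 160 159  83  66
[... 1952 characters left out ...]
  76  68  60 141 165 236 255 255 255 255
167 170 169 169 168 167 168 165 158 117 107 117 124 129 137 141 135 127 119 111 103  96  87  79  64 113 156 151 247 255 255 255 255
151 151 150 149 148 151 149 152 150 143 102 122 123 124 127 128 125 123 119 113 105  94  83 100 142 144 131 245 255 255 255 255 255
251 251 251 251 251 251 251 251 251 183 101 117 111 124 123 119 116 115 108 101  83  94 112 126 142 185 254 255 255 255 255 255 255
255 255 255 255 255 255 255 255 255 235 154 220 233 205 156 140 139 139 147 147 145 144 190 231 254 255 255 255 255 255 255 255 255
135 135 135 136 135 137 136 134 137  96  80 125 139 136 113  69  59  55  56  58  75 103 134 139 141 142 141 141 142 139 143 141 143
```

```bash
python3 -m pendant '[{"tx":0,"ty":0,"tz":0.03,"spin":0,"claw":1},{"tx":0,"ty":0,"tz":0.03,"spin":0,"claw":1},{"tx":0,"ty":0,"tz":0,"spin":0,"claw":1}]' 40
python3 -m pendant '[{"tx":0,"ty":0,"tz":0.03,"spin":0,"claw":1},{"tx":0,"ty":0,"tz":0.03,"spin":0,"claw":1},{"tx":0,"ty":0,"tz":0,"spin":0,"claw":1}]' 40
python3 -m pendant '[{"tx":0,"ty":0,"tz":0.02,"spin":0,"claw":1},{"tx":0,"ty":0,"tz":0,"spin":0,"claw":1}]' 40
```

```text
time_s: 11.4
tool_pos: [0.5118, -0.1563, 0.0619]
tool_rot: [180.0, -0.0, -177.7]
force: [0.2, -0.4, -4.9]
grip_width: 0.0134
grasp_force: 40.0
time_s: 11.78
tool_pos: [0.5118, -0.1563, 0.0589]
tool_rot: [180.0, -0.0, -177.7]
force: [-0.5, -0.1, -5.6]
grip_width: 0.0135
grasp_force: 40.0
time_s: 12.02
tool_pos: [0.5119, -0.1563, 0.058]
tool_rot: [180.0, -0.0, -177.7]
force: [-0.0, -0.5, -4.4]
grip_width: 0.0135
grasp_force: 40.0
```

```bash
for i in 1; do python3 -m pendant '[{"tx":0,"ty":0,"tz":0.015,"spin":0,"claw":1},{"tx":0,"ty":0,"tz":0,"spin":0,"claw":1}]' 40; done
python3 -m pendant '[{"tx":0,"ty":0,"tz":0.012,"spin":0,"claw":1},{"tx":0,"ty":0,"tz":0,"spin":0,"claw":1}]' 40
```

```text
time_s: 12.28
tool_pos: [0.5119, -0.1563, 0.0573]
tool_rot: [180.0, -0.0, -177.7]
force: [-0.1, 0.2, -4.2]
grip_width: 0.0137
grasp_force: 40.0
time_s: 12.52
tool_pos: [0.5119, -0.1563, 0.0567]
tool_rot: [180.0, -0.0, -177.7]
force: [0.6, 0.2, -4.0]
grip_width: 0.0139
grasp_force: 40.0
```

```bash
python3 -m pendant '[{"tx":0,"ty":0,"tz":0.01,"spin":0,"claw":1},{"tx":0,"ty":0,"tz":0,"spin":0,"claw":1}]' 40
python3 -m pendant '[{"tx":0,"ty":0,"tz":0.01,"spin":0,"claw":1},{"tx":0,"ty":0,"tz":0,"spin":0,"claw":1}]' 40
```

```text
time_s: 12.78
tool_pos: [0.512, -0.1563, 0.0564]
tool_rot: [180.0, 0.0, -177.7]
force: [-1.0, -0.2, -2.3]
grip_width: 0.0137
grasp_force: 40.0
time_s: 13.02
tool_pos: [0.512, -0.1563, 0.056]
tool_rot: [180.0, 0.0, -177.7]
force: [-2.1, 0.3, 0.9]
grip_width: 0.0135
grasp_force: 40.0
```

```bash
python3 -m pendant '[{"tx":0,"ty":0,"tz":0.005,"spin":0,"claw":1},{"tx":0,"ty":0,"tz":0,"spin":0,"claw":1},{"tx":0,"ty":0,"tz":0,"spin":0,"claw":1},{"tx":0,"ty":0,"tz":0,"spin":0,"claw":1},{"tx":0,"ty":0,"tz":0,"spin":0,"claw":1},{"tx":0,"ty":0,"tz":0,"spin":0,"claw":1},{"tx":0,"ty":0,"tz":0,"spin":0,"claw":1},{"tx":0,"ty":0,"tz":0,"spin":0,"claw":1}]' 40
python3 -c "
from h import *
o=env.get_obs();print(o['tool_pos'],o['tool_rot'],o['force'],o['wrist_torque'])"
```

```text
time_s: 14.02
tool_pos: [0.512, -0.1563, 0.0556]
tool_rot: [180.0, 0.0, -177.7]
force: [-4.8, 1.8, 5.5]
grip_width: 0.0136
grasp_force: 40.0
[ 0.51201536 -0.15633539  0.05557295] [ 1.79995261e+02  1.22227323e-02 -1.77672735e+02] [-4.82612722  1.75059419  5.50402972] [ 0.2297199   0.74622769 -0.00570272]
```

```bash
python3 -m pendant '[{"tx":0.003,"ty":0,"tz":-0.006,"spin":0,"claw":1},{"tx":0,"ty":0.02,"tz":0,"spin":0,"claw":1},{"tx":0,"ty":0.02,"tz":0,"spin":0,"claw":1},{"tx":0,"ty":0.04,"tz":0,"spin":0,"claw":1},{"tx":0,"ty":0,"tz":0,"spin":0,"claw":1}]' 40
python3 -c "
from h import *
o=env.get_obs();print(o['tool_rot'],o['force'],o['wrist_torque'])"
```

```text
time_s: 14.65
tool_pos: [0.5122, -0.1525, 0.0559]
tool_rot: [-180.0, 0.1, -177.7]
force: [-0.1, -2.8, 1.6]
grip_width: 0.0136
grasp_force: 40.0
[-1.79967225e+02  6.83736164e-02 -1.77665131e+02] [-0.08113438 -2.83215146  1.63556014] [-0.70770074 -0.00713727 -0.03760415]
```

```bash
python3 -m pendant '[{"tx":0,"ty":0.04,"tz":0,"spin":0,"claw":1},{"tx":0,"ty":0.04,"tz":0,"spin":0,"claw":1},{"tx":0,"ty":0.04,"tz":0,"spin":0,"claw":1},{"tx":0,"ty":0.03,"tz":0,"spin":0,"claw":1},{"tx":0,"ty":0,"tz":0,"spin":0,"claw":1}]' 40
python3 -c "
from h import *
o=env.get_obs();print(o['tool_rot'],o['force'],o['wrist_torque'])"
```

```text
time_s: 15.28
tool_pos: [0.5114, -0.1445, 0.0558]
tool_rot: [180.0, 0.0, -177.7]
force: [-0.2, -1.8, 3.3]
grip_width: 0.0135
grasp_force: 40.0
[ 1.79982251e+02  1.38595321e-02 -1.77651545e+02] [-0.20566465 -1.77191112  3.27358932] [-0.64333313 -0.04800493  0.00497677]
```

```bash
python3 -m pendant '[{"tx":0,"ty":0.02,"tz":0,"spin":0,"claw":1},{"tx":0,"ty":0.02,"tz":0,"spin":0,"claw":1},{"tx":0,"ty":0.02,"tz":0,"spin":0,"claw":1}]' 40
python3 -m pendant '[{"tx":0,"ty":0.02,"tz":0,"spin":0,"claw":1},{"tx":0,"ty":0.02,"tz":0,"spin":0,"claw":1}]' 40
python3 -m pendant '[{"tx":0,"ty":0.02,"tz":0,"spin":0,"claw":1},{"tx":0,"ty":0.02,"tz":0,"spin":0,"claw":1}]' 40
```

```text
time_s: 15.65
tool_pos: [0.5112, -0.1419, 0.0558]
tool_rot: [-180.0, 0.0, -177.7]
force: [0.6, -4.1, 2.7]
grip_width: 0.0139
grasp_force: 40.0
time_s: 15.9
tool_pos: [0.5111, -0.1398, 0.0558]
tool_rot: [-180.0, 0.0, -177.7]
force: [0.4, -4.7, 2.7]
grip_width: 0.0138
grasp_force: 40.0
time_s: 16.15
tool_pos: [0.5111, -0.1378, 0.0558]
tool_rot: [180.0, 0.0, -177.7]
force: [-0.2, -3.3, 2.9]
grip_width: 0.0137
grasp_force: 40.0
```

Travel is 18.5 mm and I feel friction only.

```bash
python3 -m pendant '[{"tx":0,"ty":0.02,"tz":0,"spin":0,"claw":1},{"tx":0,"ty":0.02,"tz":0,"spin":0,"claw":1}]' 40
python3 -m pendant '[{"tx":0,"ty":0.02,"tz":0,"spin":0,"claw":1},{"tx":0,"ty":0.02,"tz":0,"spin":0,"claw":1}]' 40
python3 -m pendant '[{"tx":0,"ty":0.02,"tz":0,"spin":0,"claw":1},{"tx":0,"ty":0.01,"tz":0,"spin":0,"claw":1}]' 40
```

```text
time_s: 16.4
tool_pos: [0.511, -0.1358, 0.0558]
tool_rot: [180.0, 0.0, -177.7]
force: [0.8, -4.2, 3.4]
grip_width: 0.0135
grasp_force: 40.0
time_s: 16.65
tool_pos: [0.5109, -0.1338, 0.0558]
tool_rot: [180.0, 0.0, -177.7]
force: [0.7, -3.9, 2.6]
grip_width: 0.0137
grasp_force: 40.0
time_s: 16.9
tool_pos: [0.5108, -0.1322, 0.0558]
tool_rot: [180.0, 0.0, -177.7]
force: [0.2, -3.9, 1.8]
grip_width: 0.0137
grasp_force: 40.0
```

Travel is 24 mm. I'll go on in smaller steps.

```bash
python3 -m pendant '[{"tx":0,"ty":0.02,"tz":0,"spin":0,"claw":1},{"tx":0,"ty":0.01,"tz":0,"spin":0,"claw":1}]' 40
python3 -m pendant '[{"tx":0,"ty":0.01,"tz":0,"spin":0,"claw":1},{"tx":0,"ty":0.01,"tz":0,"spin":0,"claw":1}]' 40
python3 -m pendant '[{"tx":0,"ty":0.01,"tz":0,"spin":0,"claw":1}]' 40
```

```text
time_s: 17.15
tool_pos: [0.5107, -0.1308, 0.0557]
tool_rot: [180.0, -0.0, -177.7]
force: [0.1, -4.5, 2.9]
grip_width: 0.0136
grasp_force: 40.0
time_s: 17.4
tool_pos: [0.5107, -0.1298, 0.0558]
tool_rot: [180.0, 0.0, -177.7]
force: [0.9, -4.3, 2.6]
grip_width: 0.0137
grasp_force: 40.0
time_s: 17.52
tool_pos: [0.5107, -0.1293, 0.0558]
tool_rot: [180.0, 0.0, -177.7]
force: [-0.2, -3.9, 2.6]
grip_width: 0.0135
grasp_force: 40.0
```

```bash
python3 -m pendant '[{"tx":0,"ty":0.01,"tz":0,"spin":0,"claw":1},{"tx":0,"ty":0.01,"tz":0,"spin":0,"claw":1}]' 40
python3 -m pendant '[{"tx":0,"ty":0.01,"tz":0,"spin":0,"claw":1},{"tx":0,"ty":0.01,"tz":0,"spin":0,"claw":1}]' 40
python3 -m pendant '[{"tx":0,"ty":0.01,"tz":0,"spin":0,"claw":1}]' 40
```

```text
time_s: 17.77
tool_pos: [0.5107, -0.1283, 0.0558]
tool_rot: [180.0, 0.0, -177.7]
force: [0.8, -4.0, 2.8]
grip_width: 0.0138
grasp_force: 40.0
time_s: 18.02
tool_pos: [0.5106, -0.1273, 0.0557]
tool_rot: [180.0, 0.0, -177.7]
force: [-0.6, -4.2, 2.8]
grip_width: 0.0139
grasp_force: 40.0
time_s: 18.15
tool_pos: [0.5106, -0.1271, 0.0558]
tool_rot: [-180.0, 0.0, -177.7]
force: [0.8, -5.0, 2.8]
grip_width: 0.0136
grasp_force: 40.0
```

```bash
python3 -m pendant '[{"tx":0,"ty":0.008,"tz":0,"spin":0,"claw":1}]' 40
python3 -m pendant '[{"tx":0,"ty":0.008,"tz":0,"spin":0,"claw":1}]' 40
python3 -m pendant '[{"tx":0,"ty":0.006,"tz":0,"spin":0,"claw":1}]' 40
```

```text
time_s: 18.27
tool_pos: [0.5106, -0.127, 0.0558]
tool_rot: [-180.0, 0.0, -177.7]
force: [1.2, -6.4, 2.3]
grip_width: 0.0139
grasp_force: 40.0
time_s: 18.4
tool_pos: [0.5106, -0.127, 0.0558]
tool_rot: [-179.9, 0.0, -177.7]
force: [-0.3, -6.3, 3.3]
grip_width: 0.0137
grasp_force: 40.0
time_s: 18.52
tool_pos: [0.5106, -0.1269, 0.0558]
tool_rot: [-179.9, 0.0, -177.7]
force: [0.4, -7.1, 1.5]
grip_width: 0.0142
grasp_force: 40.0
```

Contact: the TCP stalls at y = -0.127 and the force is rising. I'll press on gently.

```bash
python3 -m pendant '[{"tx":0,"ty":0.01,"tz":0,"spin":0,"claw":1}]' 40
python3 -m pendant '[{"tx":0,"ty":0.01,"tz":0,"spin":0,"claw":1}]' 40
```

```text
time_s: 18.65
tool_pos: [0.5106, -0.1268, 0.0558]
tool_rot: [-179.9, 0.0, -177.7]
force: [1.0, -7.1, 2.0]
grip_width: 0.0139
grasp_force: 40.0
time_s: 18.77
tool_pos: [0.5105, -0.1267, 0.0559]
tool_rot: [-179.9, 0.0, -177.7]
force: [0.6, -8.9, 1.8]
grip_width: 0.0139
grasp_force: 40.0
```

```bash
python3 -m pendant '[{"tx":0,"ty":0.012,"tz":0,"spin":0,"claw":1},{"tx":0,"ty":0.012,"tz":0,"spin":0,"claw":1}]' 40
python3 -m pendant '[{"tx":0,"ty":0.006,"tz":0,"spin":0,"claw":1}]' 40
```

```text
time_s: 19.02
tool_pos: [0.5105, -0.1265, 0.056]
tool_rot: [-179.8, 0.0, -177.8]
force: [-0.4, -11.4, 1.9]
grip_width: 0.0135
grasp_force: 40.0
time_s: 19.15
tool_pos: [0.5105, -0.1265, 0.056]
tool_rot: [-179.8, 0.1, -177.8]
force: [0.4, -10.0, 2.5]
grip_width: 0.0137
grasp_force: 40.0
```

```bash
python3 -m pendant '[{"tx":0,"ty":0.015,"tz":0.003,"spin":0,"claw":1},{"tx":0,"ty":0.01,"tz":0,"spin":0,"claw":1}]' 40
python3 -m pendant '[{"tx":0,"ty":0,"tz":0,"spin":0,"claw":1},{"tx":0,"ty":0,"tz":0,"spin":0,"claw":1}]' 40
python3 -m pendant '[{"tx":0,"ty":0,"tz":0,"spin":0,"claw":1},{"tx":0,"ty":0,"tz":0,"spin":0,"claw":1}]' 40
```

```text
time_s: 19.4
tool_pos: [0.5105, -0.1262, 0.056]
tool_rot: [-179.7, 0.1, -177.8]
force: [-0.4, -13.8, 3.3]
grip_width: 0.0136
grasp_force: 40.0
time_s: 19.65
tool_pos: [0.5105, -0.1263, 0.0561]
tool_rot: [-179.7, 0.1, -177.8]
force: [0.1, -12.7, 3.5]
grip_width: 0.0142
grasp_force: 40.0
time_s: 19.9
tool_pos: [0.5104, -0.1263, 0.056]
tool_rot: [-179.7, 0.1, -177.8]
force: [0.7, -13.2, 2.5]
grip_width: 0.0141
grasp_force: 40.0
```

```bash
python3 -m pendant '[{"tx":0,"ty":0,"tz":0,"spin":0,"claw":1},{"tx":0,"ty":0,"tz":0,"spin":0,"claw":1},{"tx":0,"ty":-0.02,"tz":-0.004,"spin":0,"claw":1},{"tx":0,"ty":0,"tz":0,"spin":0,"claw":1}]' 40
python3 -m pendant '[{"tx":0,"ty":0,"tz":0,"spin":0,"claw":0.75},{"tx":0,"ty":0,"tz":0,"spin":0,"claw":0.7},{"tx":0,"ty":0,"tz":0,"spin":0,"claw":0.65},{"tx":0,"ty":0,"tz":0,"spin":0,"claw":0.65}]' 40
```

```text
time_s: 20.4
tool_pos: [0.5104, -0.1263, 0.056]
tool_rot: [-179.8, 0.0, -177.8]
force: [0.4, -10.3, 2.2]
grip_width: 0.0136
grasp_force: 40.0
time_s: 20.9
tool_pos: [0.51, -0.1215, 0.0553]
tool_rot: [179.9, -0.1, -177.6]
force: [0.6, -0.6, 0.1]
grip_width: 0.0299
grasp_force: 0.0
```

```bash
python3 -m pendant '[{"tx":0,"ty":-0.08,"tz":0,"spin":0,"claw":0.6},{"tx":0,"ty":0,"tz":0,"spin":0,"claw":0.6},{"tx":0,"ty":0,"tz":-0.1,"spin":0,"claw":0.6},{"tx":0,"ty":0,"tz":-0.3,"spin":0,"claw":0.6},{"tx":0,"ty":0,"tz":-0.6,"spin":0,"claw":0.6},{"tx":0,"ty":0,"tz":-0.8,"spin":0,"claw":0.6},{"tx":0,"ty":0,"tz":-0.8,"spin":0,"claw":0.6},{"tx":0,"ty":0,"tz":-0.8,"spin":0,"claw":0.6},{"tx":0,"ty":0,"tz":0,"spin":0,"claw":0.6},{"tx":0,"ty":0,"tz":0,"spin":0,"claw":0.6}]'
python3 - <<'E'
from h import *
C=shot("wrist","w7");o=env.get_obs();print(o["tool_pos"],o["force"])
# check: project the expected frame (top z .024) at slide s, correlate bright/edge vs shifts using corners+holes
im=cv2.imread("pics/w7_full.png",0).astype(float)
a=np.radians(2.33);y=np.array([-np.sin(a),np.cos(a)]);x=np.array([np.cos(a),np.sin(a)])
def poly(m,pts,z):return np.array([w2pix(C,[*(m+x*p[0]+y*p[1]),z]) for p in pts],np.float32)
R=lambda x0,x1,y0,y1:[(x0,y0),(x1,y0),(x1,y1),(x0,y1)]
g=cv2.GaussianBlur(im,(0,0),1)
best=[]
for dx in np.arange(-.004,.0041,.0005):
  for dy in np.arange(-.005,.0051,.0005):
    m=np.array([.5107,-.1272])+x*dx+y*dy
    I=poly(m,R(-.0435,-.0405,-.08,.08),.024);O=poly(m,R(-.0500,-.0475,-.08,.08),.015)
    E=poly(m,R(-.04,0,.0815,.0835),.024);F=poly(m,R(-.04,0,.0870,.0890),.024);G=poly(m,R(-.04,0,-.0835,-.0815),.024);K=poly(m,R(-.04,0,-.0890,-.0870),.024)
    s=0
    for P,sg in((I,1),(O,-1),(E,1),(F,-1),(G,1),(K,-1)):
        M=np.zeros(im.shape,np.uint8);cv2.fillPoly(M,[np.round(P).astype(int)],1);s+=sg*im[M>0].mean()
    best.append((s,dx,dy))
print(sorted(best)[-4:])
E
```

```text
time_s: 22.15
tool_pos: [0.5104, -0.1269, 0.2261]
tool_rot: [180.0, 0.0, -177.7]
force: [-0.1, 0.7, -0.2]
grip_width: 0.0346
grasp_force: 0.0
[ 0.51000758 -0.12686157  0.22533897] [ 0.95869019 -0.57835034  0.23865593]
[(np.float64(270.5045641432065), np.float64(-0.001), np.float64(-4.336808689942018e-18)), (np.float64(271.9316853303311), np.float64(-0.0015), np.float64(-0.0010000000000000035)), (np.float64(273.9847386415892), np.float64(-0.001), np.float64(0.0004999999999999952)), (np.float64(277.02502948617524), np.float64(-0.001), np.float64(-0.0010000000000000035))]
```

The optical check puts the frame within about 1 mm of where it met the screw, lying flat, and the gripper is clear of everything.

```bash
python3 -c "
from h import *
print(env.sign_off())"
```

```text
the job is handed in; nothing more can be done
None
```

The frame is hung on both pins and was slid about 29 mm until it met the set screw, pressed there at an estimated 8–12 N for over half a second, released, and handed in at about 22 s; the last camera check matched its expected position within about 1 mm, but I did not check the loose bystanders in a final picture.

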